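# Empty the rinsed scrubbing balls out of a shaker can

### The job

Open the perforated shaker can in the tilting stand: unscrew its twist-lock cap, lift it off and lay it knob up in the saucer while the can still stands upright. Then, with the aluminium pot slid close in front of the stand, under the can's mouth, tip the can over so that both balls in it end up in the pot, and leave the pot standing on the drainboard. Do not shift or knock over the plastic cup or the steel steam weight beside the pot's way.

Things in the scene. Friction and masses are not known exactly. Their poses are not given: they have to be found in the camera images.
- stand_foot (a point): Fixed dark steel tilting stand. Point on the drainboard straight below the upright can's axis; +x points level to the side the can pours to, z up. Two uprights (20 mm along x, 6 thick, 134 high) at y = +-50 mm; feet from x = -75 to +10 mm, y to +-69. The can tilts about a level axis along y, 122 mm above this point.
- can (a joint): Tilt of the can, rad: 0 = upright (start, stop), grows as it tips to the stand's +x, 2.3 = stop, mouth 42 degrees below level; the lip is then 63 mm above the board, the mouth 15 to 62 mm in front of the tilting axis. Friction (0.14 N m) holds it where left. Can 68 mm across, 100 high, centred on the axis (72 to 172 mm above the board). The 2 balls inside roll out, once uncapped, beyond 1.6 rad.
- can_mouth (a point): Centre of the can's mouth in the rim plane, 50 mm from the tilting axis; z points out of the mouth, x as the stand's x when upright. Aluminium, wall 3 mm. Three short lugs outside hold the cap's claws.
- handle_bar (a point): Middle of the can's level steel handle bar (10 mm thick, 78 mm long along the stand's y), joined to the can by two side arms. Can upright: 78 mm behind, 45 mm above the tilting axis. It circles the axis with the can (radius 90 mm): pushed forwards over the top, then pressed down in front to about 28 mm above the axis, it tips the can fully. Its axes turn with the can.
- cap_knob (a point): Middle of the black round knob (24 mm thick, 34 high) on the steel cap (94 mm across, 140 g), 17 mm above its upper face. Ear (12 wide, 10 high, middle 12 mm below this point) along the cap's +x to 98 mm from the axis. Claw feet 41 mm below, 48 mm out. Starts with x within 8 degrees of the stand's x. Turn it counter-clockwise to the stop, 65 degrees from the stand's x; there it lifts off.
- pot_mid (a point): Aluminium pot, 150 mm across the rim, 140 at the foot, 50 high, wall and floor 4 mm, 350 g. Point on its axis, 25 mm above its underside. Wire swing handle folded down outside round the half to the pot's -x (out to 83 mm), which roughly faces the stand. Starts 27 to 32 cm in front of the stand. With its axis 75 (against the uprights) to 105 mm in front of the tilting axis it catches the balls.
- saucer: White ceramic saucer, 170 mm across, 18 mm high, flat inside floor 6 mm up and about 115 mm across; origin under its centre, behind the stand.
- ball0_center (a point): Centre of a white ceramic ball, 28 mm across, 28 g, starting in the can.
- ball1_center (a point): Centre of the second such ball.
- cup: Bystander: white plastic cup standing free, 76 mm across the rim, 95 mm high, origin under its centre; stands beside the pot's way to the stand. Leave it alone.
- weight: Bystander: steel pressure cooker steam weight standing free, 44 mm across, 60 mm high, origin under its centre; beside the stand and the pot's place. Leave it alone. (Far to the robot's right, about 0.6 m from its base axis line and clear of the work, a fixed rack holds a lid on edge, 217 mm high.)
Not all that is in view belongs to the job. There is more than one size of the saucer; the one meant has the size given above.

How it is judged:
On the way:
1. the cap lies knob up in the saucer while the can still stands upright (horizontal distance between cap_knob and saucer below 0.045 m and z of cap_knob in the frame of saucer below 0.065 m and angle between cap_knob's own z axis and vertical below 0.3 rad and value of joint can below 0.3 rad), for 0.2 s.
At the end, for the whole second after the job is handed in: Both balls lie in the pot (within 66 mm of its axis, under 45 mm high), the pot upright on the drainboard (tilt under 0.1 rad), the cap knob up in the saucer (within 45 mm of its centre, tilt under 0.3 rad), the saucer flat on the drainboard. The can may stay tipped (horizontal distance between each of ball0_center, ball1_center and pot_mid below 0.066 m and height (world z) of each of ball0_center, ball1_center below 0.045 m and angle between pot_mid's own z axis and vertical below 0.1 rad and height (world z) of pot_mid below 0.032 m and horizontal distance between cap_knob and saucer below 0.045 m and z of cap_knob in the frame of saucer below 0.065 m and angle between cap_knob's own z axis and vertical below 0.3 rad and angle between saucer's own z axis and vertical below 0.15 rad and height (world z) of saucer below 0.01 m); the robot touches nothing.
It fails at once if the plastic cup is shifted more than 20 mm or tipped (distance of cup from where it was at the start of the episode above 0.02 m or angle between cup's own z axis and vertical above 0.3 rad).
It fails at once if the steam weight is shifted more than 20 mm or tipped (distance of weight from where it was at the start of the episode above 0.02 m or angle between weight's own z axis and vertical above 0.3 rad).
It also fails if it takes over 72 s, if anything falls off the work surface, if the arm or the gripper's body presses on something with over 40 N, if the wrist force passes 120 N, or if a joint passes its speed limit or range.

### The arm

A 6-joint arm with a two-finger parallel gripper is mounted at the origin on the work surface. World frame = base frame: x ahead of the robot, y to its left, z up, the work surface at z = 0. Lengths are in m, angles in rad, forces in N, time in s.
With the tool pointing down it reaches from about 0.375 to 0.9 m from the base axis. Payload 3.1 kg.
Tool frame: the origin (TCP) lies between the finger pads; the fingertips stand manip.nose_length ahead of it and the grasp point (between the pads) lies 5 mm behind it (manip.nose_length is the distance from the TCP to the fingertips, in m); z points along the fingers, y is the line along which they close (so a half turn about z gives the same grasp; the last joint's range is limited). The gripper opens to 85 mm and grips with 20 to 120 N. Pads are 22 mm wide; open, the fingers measure 114 mm over their backs; the gripper's body (76 mm by 85 mm) begins 54 mm behind the grasp point. The pads swing forward as they close: fully open they stand 13 mm farther back than shut.
Start: joints at [-1.381, 0.527, 1.433, -0, 1.181, -0.178], TCP at [0.225, -0.583, 0.245] pointing down, gripper open.
Joint ranges: [-3.08, 3.08], [-0.75, 2.2], [0.22, 2.44], [-1.43, 4.57], [0, 2.65], [-2.85, 2.85]. Speed limits (rad/s): [2.79, 2.79, 3.14, 3.14, 3.14, 3.14].

### API

Orientations are given as a unit quaternion [x, y, z, w].
In Python, from station import monitor, eyes, job, manip gives the robot as it stands.
- The arm moves only by the shell command python3 -m pendant 'ROWS' [FORCE]. ROWS is JSON, a list that holds one entry, the list of rows, each a list of 7 numbers: the shift along the tool's x, y, z as a fraction of full scale, then the turn, a rotation vector about the tool's x, y, z as a fraction of full scale, then the opening, from 0 (shut) to 1 (fully open). A call has 1 to 20 rows; each row shifts and turns the commanded pose from where the row before left it, along the tool's axes as they then stand; what a row does not reach is not made up. Full scale, the value 1, is 800 mm for a shift and 0.12 rad for a turn. A row lasts 1/10 s, in which the tool goes at most 50 mm and 8.59 degrees, less where a joint would pass 70% of its speed; a pose out of reach is approached as far as the arm can. A call with a number of a shift or a turn outside -1 to 1 is refused whole. A call with a gripper value outside its range is refused whole. The fingers move at their own pace and stop on an object; FORCE is the grip in N (left out, the last holds). Time passes only in rows, so rows that do not move let the fingers close. It gives the time, the measured TCP pose, the force, the opening and the grip force at its end, in the units of the state.
- monitor.sense(): the state, without advancing time (a new reading comes with each control period).
- eyes.snapshot(name): name is "scene" or "top" or "wrist"; returns a dict with "pixels" (384x512x3 uint8, red, green, blue), "depth" (384x512 float32, m along the optical axis (not along the pixel's ray), 0 where there is no reading), "intrinsics" (3x3 intrinsics, pixels), "eye" and "attitude" of the camera in the world. Camera axes: x right, y down, z forward; pixel columns grow to the right and rows downward; lengths in m; the calibration is good to about 2 mm. A picture is of the moment at which its call begins.
- job.sign_off(): hands the job in; it is judged then, once.
The state is a dict: "t": time; "q": joint angles; "qd": joint speeds; "tau": joint torques, N m; "tcp_pos": TCP position; "tool_rot": TCP orientation; "force": force on the tool from outside, world axes, zero at the start; "ft_torque": the same for the moment, N m; "finger_gap": opening from 0.0 (shut) to 1.0 (fully open); "gripper_force": force on a finger pad.
Only numpy, scipy, OpenCV 4.12 (cv2) and the standard library are available. Lean on these libraries where they do the work, as an engineer would, in place of code of your own. Each camera call takes 0.05 s, during which the arm holds its last target. There are 200 camera calls.

## Working session

There is one attempt and no reset: what is moved stays moved. The work goes in short steps, Python scripts to look and compute and a shell command to move; the robot and the scene stay as the last step left them, time stands still between calls to the robot, and variables do not carry over. Pictures are saved under pics/ and viewed, at most 12 in all, crops included, and the job is handed in when it is done.

```bash
ls; mkdir -p pics; python3 - <<'E'
from station import monitor, eyes, job, manip
import cv2, numpy as np
print(monitor.sense(), manip.nose_length)
for n in ("scene","top"):
    s=eyes.snapshot(n); np.savez(f"{n}0.npz",**s)
    cv2.imwrite(f"pics/{n}0.png",cv2.cvtColor(s["pixels"],cv2.COLOR_RGB2BGR)); print(n,s["intrinsics"],s["eye"],s["attitude"])
E
```

```text
pics
{'t': 0.0, 'q': array([-1.38050286e+00,  5.28485708e-01,  1.43391991e+00,  1.88849147e-05,
        1.18137355e+00, -1.78503248e-01]), 'qd': array([ 0.00042391, -0.00033391, -0.00101975,  0.00019866, -0.00090025,
       -0.0017682 ]), 'tau': array([ 1.26522700e-04, -4.42346013e+01, -1.78023058e+01, -1.05995666e-04,
        8.34646431e-03,  8.56398003e-06]), 'tcp_pos': array([ 0.22520639, -0.58227807,  0.24431597]), 'tool_rot': array([ 9.83046814e-01,  1.83351482e-01,  2.28654654e-06, -1.09329443e-03]), 'force': array([ 0.07286947,  0.73374856, -0.52170683]), 'ft_torque': array([-0.0058298 ,  0.01147727, -0.06424285]), 'gripper_force': 0.0, 'finger_gap': 1.0005196708152884} 0.014
scene [[421.40859352   0.         249.77019374]
 [  0.         421.40859352 194.22367246]
 [  0.           0.           1.        ]] [1.23423074 0.47669483 0.77185582] [ 0.48124495  0.7597071  -0.36252325 -0.24459213]
top [[399.51316547   0.         258.26179691]
 [  0.         399.51316547 181.69431262]
 [  0.           0.           1.        ]] [0.41166514 0.1476822  1.23837216] [-0.69749663  0.71518781 -0.030865    0.03243773]
```

View pics/scene0.png

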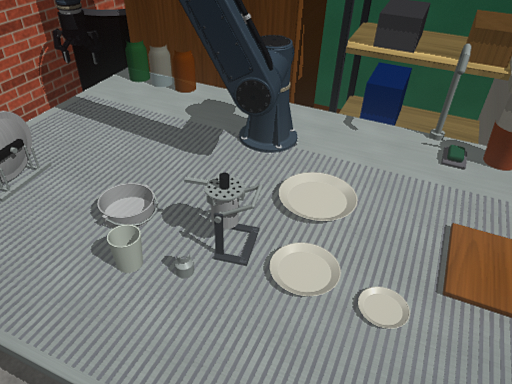

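View pics/top0.png

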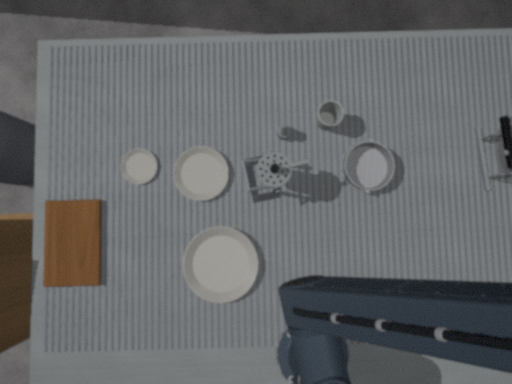

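```bash
cat > h.py <<'E'
import numpy as np, cv2
from scipy.spatial.transform import Rotation as R
from station import monitor, eyes, job, manip
def load(n): return dict(np.load(n+".npz"))
def snap(n,name):
    s=eyes.snapshot(n); np.savez(name+".npz",**s); cv2.imwrite(f"pics/{name}.png",cv2.cvtColor(s["pixels"],cv2.COLOR_RGB2BGR)); return s
def ray(s,u,v):
    d=np.linalg.inv(s["intrinsics"])@np.array([u,v,1.]); return R.from_quat(s["attitude"]).apply(d)
def onz(s,u,v,z):
    d=ray(s,u,v); e=s["eye"]; return e+d*(z-e[2])/d[2]
def cloud(s):
    h,w=s["depth"].shape; u,v=np.meshgrid(np.arange(w),np.arange(h)); K=s["intrinsics"]; z=s["depth"]
    p=np.stack([(u-K[0,2])/K[0,0]*z,(v-K[1,2])/K[1,1]*z,z],-1).reshape(-1,3)
    return (R.from_quat(s["attitude"]).apply(p)+s["eye"]).reshape(h,w,3)
E
python3 - <<'E'
from h import *
s=load("top0"); c=s["pixels"][90:220,220:410]
a=cv2.resize(c,None,fx=4,fy=4,interpolation=cv2.INTER_CUBIC)[:,:,::-1]
s2=load("scene0"); c=s2["pixels"][160:280,90:270]
b=cv2.resize(c,None,fx=4,fy=4,interpolation=cv2.INTER_CUBIC)[:,:,::-1]
cv2.imwrite("pics/ca.png",a);cv2.imwrite("pics/cb.png",b)
P=cloud(s)
for n,(u0,v0,u1,v1) in dict(sauc=(165,140,235,208),pot=(335,130,405,200),cup=(310,95,350,132),wt=(270,122,296,144)).items():
    q=P[v0:v1,u0:u1].reshape(-1,3); q=q[np.isfinite(q).all(1)]
    print(n,"zmax",np.percentile(q[:,2],[5,50,95,99]))
    m=q[q[:,2]>0.012]; 
    if n!="sauc": m=q[q[:,2]>0.03]
    (x,y),r=cv2.minEnclosingCircle(m[:,:2].astype(np.float32)); print("circle",x,y,r,len(m))
q=P[110:220,230:325].reshape(-1,3)
for lo,hi in [(0.003,0.03),(0.12,0.15),(0.155,0.185),(0.185,0.2),(0.2,0.23)]:
    m=q[(q[:,2]>lo)&(q[:,2]<hi)]
    print(lo,hi,len(m), m.min(0) if len(m) else 0, m.max(0) if len(m) else 0, m.mean(0) if len(m) else 0)
E
```

```text
sauc zmax [-0.00254273  0.00376744  0.01663228  0.02006327]
circle 0.5062903761863708 0.2712436020374298 0.15573211014270782 626
pot zmax [-0.0030605   0.00237421  0.04679736  0.05257573]
circle 0.5005307197570801 -0.05407639592885971 0.22056229412555695 499
cup zmax [-0.00276431  0.00298531  0.09343813  0.09687446]
circle 0.5776659250259399 0.02989247813820839 0.20364530384540558 383
wt zmax [-0.00330678  0.00201167  0.03718011  0.05207386]
circle 0.674862265586853 0.06579579412937164 0.021532796323299408 103
0.003 0.03 1707 [ 0.40270244 -0.06320255  0.00300191] [0.75135326 0.23874608 0.02990584] [0.58341671 0.0974581  0.00541129]
0.12 0.15 82 [0.48170676 0.08872325 0.1235171 ] [0.59990983 0.15897502 0.1498884 ] [0.51750136 0.11707246 0.13682393]
0.155 0.185 1107 [0.48589121 0.01226662 0.15502264] [0.5868686  0.19390514 0.18492431] [0.53831597 0.11542065 0.17506775]
0.185 0.2 68 [0.52947609 0.01020012 0.18512501] [0.56354677 0.11720653 0.19932294] [0.55298483 0.04416169 0.1879487 ]
0.2 0.23 67 [0.52901241 0.09651456 0.20064032] [0.55215172 0.11738785 0.21516522] [0.54009805 0.10609993 0.20986628]
```

View pics/ca.png

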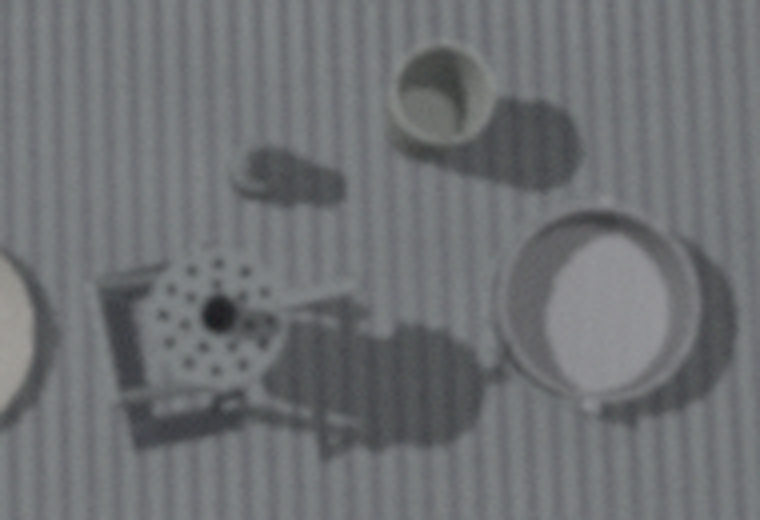

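View pics/cb.png

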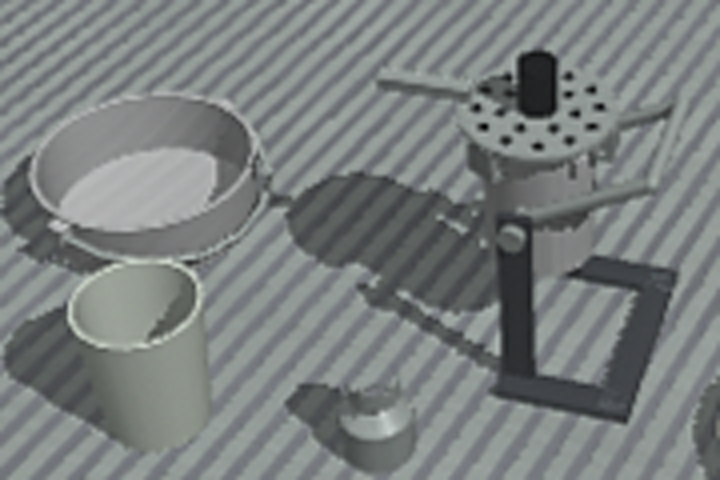

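Top view: the can and stand sit at px (275,170) with the feet to the left, so the can pours to the right (-y). The pot is at (370,167), the cup at (331,114), the weight at (283,132) and the 170 mm saucer at (202,173). The scene view confirms that the ear points to the pot and the handle bar to the saucer.

```bash
python3 - <<'E'
from h import *
from scipy.optimize import least_squares
T=load("top0"); P=cloud(T); S=load("scene0"); Q=cloud(S)
def fit(pts):
    f=lambda p:np.hypot(pts[:,0]-p[0],pts[:,1]-p[1])-p[2]
    c=np.median(pts,0); return least_squares(f,[c[0],c[1],.05],loss="soft_l1",f_scale=.003).x
def sel(P,box,lo,hi):
    u0,v0,u1,v1=box; q=P[v0:v1,u0:u1].reshape(-1,3); return q[(q[:,2]>lo)&(q[:,2]<hi)&(q[:,0]>.1)&(q[:,0]<1.1)]
pot=sel(P,(335,130,405,200),.044,.056); print("pot rim",fit(pot),len(pot))
print("saucer rim",fit(sel(P,(165,140,235,208),.0135,.022)))
print("cup",fit(sel(P,(310,95,350,132),.088,.1)),"wt",sel(P,(270,122,296,144),.04,.065).mean(0))
print("cap disc",fit(sel(P,(245,145,310,195),.172,.186)[:, :]) )
# knob, two views
g=lambda s:s["pixels"].max(2)
rays=[]
for s,(u0,v0,u1,v1) in((T,(265,158,287,180)),(S,(215,168,235,192))):
    m=np.zeros(g(s).shape,bool); m[v0:v1,u0:u1]=g(s)[v0:v1,u0:u1]<45
    n,l,st,c=cv2.connectedComponentsWithStats(m.astype(np.uint8)); i=1+st[1:,4].argmax(); print("knob px",c[i],st[i]); rays.append((s["eye"],ray(s,*c[i])))
(e1,d1),(e2,d2)=rays; t=np.linalg.lstsq(np.c_[d1,-d2],e2-e1,rcond=None)[0]; print("knob",e1+t[0]*d1,e2+t[1]*d2)
k=sel(P,(265,158,287,180),.203,.222); print("knob top",k.mean(0),len(k))
# ear
e=sel(P,(283,150,315,185),.178,.2); e=e[e[:,1]<.058]; print("ear",e.mean(0),len(e), e.min(0),e.max(0))
# stand feet: dark and low, top view + scene
for s,C,b in((T,P,(235,150,290,210)),(S,Q,(205,200,270,275))):
    u0,v0,u1,v1=b; px=s["pixels"][v0:v1,u0:u1].max(2); c=C[v0:v1,u0:u1]
    m=(px<75)&(c[...,2]>.002)&(c[...,2]<.02); q=c[m]; r=cv2.minAreaRect((q[:,:2]*1000).astype(np.float32)); print("feet",len(q),r, np.percentile(q[:,2],[10,50,90]), cv2.boxPoints(r))
E
```

```text
pot rim [ 0.5603728  -0.18501528  0.07248194] 281
saucer rim [0.55366109 0.32496918 0.07919784]
cup [ 0.71107558 -0.06604939  0.0359654 ] wt [0.66651609 0.06757452 0.05041817]
cap disc [0.54131211 0.10491337 0.03555641]
knob px [274.14285714 168.39285714] [272 165   6   7  28]
knob px [223.84285714 180.70714286] [217 173  12  16 140]
knob [0.53964986 0.10614292 0.19321201] [0.53961214 0.10622602 0.19320409]
knob top [0.54043533 0.10610889 0.2101254 ] 65
ear [0.55536858 0.03407239 0.18605377] 85 [0.54577169 0.01020012 0.18077609] [0.56621992 0.05781785 0.19122884]
feet 172 ((516.8040771484375, 149.671875), (133.4793243408203, 61.94200134277344), 38.27653121948242) [0.00317163 0.00524573 0.00843989] [[445.22623 132.64265]
 [483.59668  84.01631]
 [588.38196 166.7011 ]
 [550.0115  215.32744]]
feet 531 ((516.9766235351562, 125.09368896484375), (235.5262908935547, 130.7581329345703), 36.35365295410156) [0.00315286 0.00486786 0.00745698] [[383.37872   107.942085 ]
 [460.88788     2.6329422]
 [650.5745    142.2453   ]
 [573.06537   247.55444  ]]
```

```bash
python3 - <<'E'
from h import *
T=load("top0"); P=cloud(T); S=load("scene0"); Q=cloud(S)
k=np.array([.5402,.106])
for (u,v) in((245,161.3),(254.5,202),(279.5,196)): print("foot corner",onz(T,u,v,.006))
for C,b in((P,(235,140,290,210)),(Q,(225,175,275,225))):
    q=C[b[1]:b[3],b[0]:b[2]].reshape(-1,3); d=np.hypot(*(q[:,:2]-k).T)
    m=q[(q[:,2]>.155)&(q[:,2]<.18)&(q[:,1]>.165)&(d>.06)&(d<.1)]
    if len(m)>5:
        c=m[:,:2].mean(0); w,V=np.linalg.eigh(np.cov(m[:,:2].T)); print("bar",c,len(m),m[:,2].mean(),"dir",V[:,1],"ang to",np.degrees(np.arctan2(*(k-c)[::-1])),"span",np.ptp(m,0))
print(np.degrees(np.arctan2(-.072,.0149)))
E
```

```text
foot corner [0.58708647 0.18871348 0.006     ]
foot corner [0.45980512 0.16220476 0.006     ]
foot corner [0.47637866 0.08461508 0.006     ]
bar [0.53137247 0.18036558] 150 0.16961502976449513 dir [-0.99531981 -0.09663578] ang to -83.23041366709727 span [0.08515793 0.02783158 0.01956185]
bar [0.53700341 0.18202281] 152 0.16809489430362715 dir [-0.99485513 -0.10130785] ang to -87.59226081385238 span [0.0891678  0.02924296 0.01829218]
-78.30799943944679
```

```bash
cat >> h.py <<'E'
def go(x,y,z,yaw=None):
    s=monitor.sense(); r=R.from_quat(s["tool_rot"]); d=r.inv().apply(np.array([x,y,z])-s["tcp_pos"])/.8
    M=r.as_matrix(); cur=np.degrees(np.arctan2(M[1,0],M[0,0])); 
    print("shift",d.round(4),"rows>=",np.linalg.norm(d)*16,"yaw",cur.round(2),"tilt",np.degrees(M[:2,2]).round(2))
    if yaw is not None: print("turn z units",((cur-yaw+180)%360-180)*np.pi/180/.12)
E
A=0.0423,-0.0413,-0.0023,0,0,0,1; r="[$A]"; python3 -m pendant '[[[0.0423,-0.0413,-0.0023,0,0,0,1],[0.0423,-0.0413,-0.0023,0,0,0,1],[0.0423,-0.0413,-0.0023,0,0,0,1],[0.0423,-0.0413,-0.0023,0,0,0,1],[0.0423,-0.0413,-0.0023,0,0,0,1],[0.0423,-0.0413,-0.0023,0,0,0,1],[0.0423,-0.0413,-0.0023,0,0,0,1],[0.0423,-0.0413,-0.0023,0,0,0,1],[0.0423,-0.0413,-0.0023,0,0,0,1],[0.0423,-0.0413,-0.0023,0,0,0,1],[0.0423,-0.0413,-0.0023,0,0,0,1],[0.0423,-0.0413,-0.0023,0,0,0,1],[0.0423,-0.0413,-0.0023,0,0,0,1],[0.0423,-0.0413,-0.0023,0,0,0,1],[0.0423,-0.0413,-0.0023,0,0,0,1],[0.0423,-0.0413,-0.0023,0,0,0,1]]]' && python3 -m pendant '[[[0,0,0,0,0,-1,1],[0,0,0,0,0,-1,1],[0,0,0,0,0,-1,1],[0,0,0,0,0,-1,1],[0,0,0,0,0,-1,1],[0,0,0,0,0,-1,1],[0,0,0,0,0,-1,1],[0,0,0,0,0,-1,1],[0,0,0,0,0,-1,1],[0,0,0,0,0,-1,1],[0,0,0,0,0,-1,1],[0,0,0,0,0,-0.8,1],[0,0,0,0,0,0,1],[0,0,0,0,0,0,1]]]'
python3 - <<'E'
from h import *
s=snap("wrist","w1"); print(s["eye"]); go(.5402,.106,.2,102); print(monitor.sense()["tcp_pos"],monitor.sense()["t"])
E
```

```text
t: 1.7
tcp_pos: [0.54, 0.1074, 0.2745]
tool_rot: [0.983, 0.184, -0.0, 0.0]
force: [1.1, -0.8, 0.4]
finger_gap: 0.998
gripper_force: 0.0
t: 3.1
tcp_pos: [0.5396, 0.1053, 0.2745]
tool_rot: [0.628, 0.778, -0.0, -0.0]
force: [-0.9, -0.7, -0.3]
finger_gap: 0.999
gripper_force: 0.0
[0.52175757 0.18839983 0.40430521]
shift [0.0006 0.0009 0.0932] rows>= 1.4909982620384474 yaw 102.16 tilt [-0.03  0.  ]
turn z units 0.023852652369985832
[0.53962544 0.10534374 0.27454481] 3.15
```

View pics/w1.png

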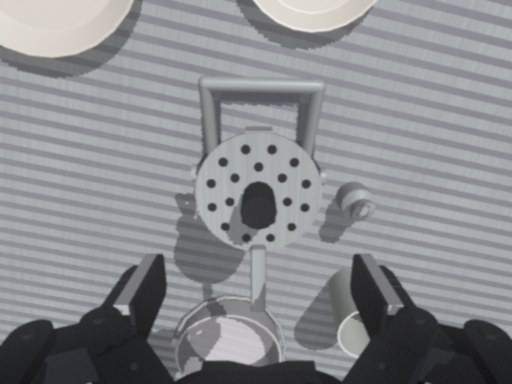

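The wrist view shows the knob at (258,205) and the ear running down to (258,308). The handle bar spans (203,84) to (325,87), and the can is upright.

```bash
python3 - <<'E'
from h import *
s=load("w1"); P=cloud(s)
a,b=onz(s,200,83,.170),onz(s,325,87,.170); print("bar ends",a,b,(a+b)/2,"stand x ang",np.degrees(np.arctan2(*(b-a)[:2][::-1]))-90)
# bar center line from mask
q=P[70:105,215:310].reshape(-1,3); m=q[(q[:,2]>.155)&(q[:,2]<.18)]; l=cv2.fitLine(m[:,:2].astype(np.float32),cv2.DIST_HUBER,0,.01,.01).ravel(); print("bar",m.mean(0),np.degrees(np.arctan2(l[1],l[0])))
q=P[255:310,245:272].reshape(-1,3); m=q[(q[:,2]>.178)&(q[:,2]<.196)]; l=cv2.fitLine(m[:,:2].astype(np.float32),cv2.DIST_HUBER,0,.01,.01).ravel(); print("ear",m.mean(0),np.degrees(np.arctan2(l[1],l[0])))
q=P[130:255,190:325].reshape(-1,3); k=q[q[:,2]>.205]; print("knob top",k.mean(0),len(k),(k.min(0)+k.max(0))/2)
d=q[(q[:,2]>.174)&(q[:,2]<.188)]; c=cv2.minEnclosingCircle(d[:,:2].astype(np.float32)); print("disc",c,np.median(d[:,2]))
E
```

```text
bar ends [0.48406231 0.17559424 0.17      ] [0.56819947 0.19103849 0.17      ] [0.52613089 0.18331637 0.17      ] stand x ang -79.59855626361451
bar [0.52577943 0.18363082 0.17211588] 10.101749
ear [0.55396433 0.03962086 0.18669072] -78.355156
knob top [0.53842116 0.11300987 0.22232051] 1091 [0.53655426 0.14184394 0.30469566]
disc ((0.5400102138519287, 0.10653399676084518), 0.04848969727754593) 0.17710357937755414
```

```bash
python3 -m pendant '[[[0,0.001,0.03,0,0,0,1],[0,0,0.04,0,0,0,1],[0,0,0.0265,0,0,0,1],[0,0,0,0,0,0,0],[0,0,0,0,0,0,0],[0,0,0,0,0,0,0],[0,0,0,0,0,0,0],[0,0,0,0,0,0,0]]]' 70
python3 -m pendant '[[[0,0,0,0,0,0,0],[0,0,0,0,0,0,0]]]'; python3 -c "
from h import *
s=monitor.sense();print(s)"
```

```text
t: 3.95
tcp_pos: [0.5406, 0.1054, 0.1992]
tool_rot: [0.627, 0.779, 0.0, 0.001]
force: [-2.4, -0.7, 5.8]
finger_gap: 0.254
gripper_force: 68.4
t: 4.15
tcp_pos: [0.5406, 0.1054, 0.1992]
tool_rot: [0.627, 0.779, 0.0, 0.001]
force: [-3.3, -1.0, 5.6]
finger_gap: 0.253
gripper_force: 68.4
{'t': 4.15, 'q': array([-1.01939150e-02,  4.88285140e-01,  1.66822186e+00, -5.61325461e-04,
        9.83963877e-01, -2.24079087e-01]), 'qd': array([ 0.00152001,  0.00054234,  0.00051767,  0.0017281 , -0.00163978,
        0.00056624]), 'tau': array([ 1.56657239e-01, -3.64307857e+01, -1.46484840e+01,  1.91151481e-01,
       -6.75070491e-01,  1.38121357e-02]), 'tcp_pos': array([0.54059489, 0.10536265, 0.19917544]), 'tool_rot': array([6.27470359e-01, 7.78640212e-01, 1.64034205e-04, 5.85106399e-04]), 'force': array([-3.33378027, -1.0268684 ,  5.55091718]), 'ft_torque': array([-0.06338315,  0.4104851 ,  0.00908267]), 'gripper_force': 68.36880326271057, 'finger_gap': 0.25322751718792313}
```

```bash
python3 -m pendant '[[[0,0,-0.002,0,0,-0.5,0],[0,0,0,0,0,-0.8,0],[0,0,0,0,0,-0.8,0],[0,0,0,0,0,-0.8,0],[0,0,0,0,0,-0.8,0],[0,0,0,0,0,-0.8,0],[0,0,0,0,0,-0.8,0],[0,0,0,0,0,-0.8,0],[0,0,0,0,0,-0.8,0],[0,0,0,0,0,-0.8,0],[0,0,0,0,0,-0.6,0],[0,0,0,0,0,0,0],[0,0,0,0,0,0,0]]]' 
python3 -c "
from h import *
s=monitor.sense();print(s['ft_torque'],s['force']);go(.54,.1065,.199,102.2+63.7)"
```

```text
t: 5.45
tcp_pos: [0.5407, 0.1055, 0.1995]
tool_rot: [0.18, 0.984, 0.0, 0.0]
force: [0.2, 0.1, -1.5]
finger_gap: 0.259
gripper_force: 68.5
[-0.00516498 -0.00499701 -0.0212488 ] [ 0.18824267  0.11026807 -1.51609745]
shift [0.0012 0.0008 0.0006] rows>= 0.025452392493299836 yaw 159.24 tilt [0.04 0.  ]
turn z units -0.9688706114479463
```

```bash
python3 -m pendant '[[[0,0,0,0,0,-0.3,0],[0,0,0,0,0,-0.3,0],[0,0,0,0,0,-0.3,0],[0,0,0,0,0,-0.3,0],[0,0,0,0,0,0,0],[0,0,0,0,0,0,0]]]' 
python3 -c "
from h import *
s=monitor.sense();print(s['ft_torque'],s['force']);go(.54,.1065,.199,102.2+63.7)"
```

```text
t: 6.05
tcp_pos: [0.5405, 0.1057, 0.1993]
tool_rot: [0.11, 0.994, 0.0, -0.0]
force: [-0.4, 0.0, 0.0]
finger_gap: 0.26
gripper_force: 68.5
[ 0.20004875  0.02325144 -0.5247039 ] [-0.41199726  0.02930301  0.02739445]
shift [0.0009 0.0008 0.0004] rows>= 0.02033756954642208 yaw 167.42 tilt [0.   0.04]
turn z units 0.22109477830623328
```

```bash
python3 -m pendant '[[[0,0,0,0,0,0.15,0],[0,0,-0.005,0,0,0,0],[0,0,-0.005,0,0,0,0],[0,0,-0.005,0,0,0,0],[0,0,-0.005,0,0,0,0],[0,0,0,0,0,0,0],[0,0,0,0,0,0,0]]]' 
python3 -c "
from h import *
s=monitor.sense();print(s['ft_torque'],s['force'])
s=snap('scene','s2'); c=s['pixels'][130:280,150:300]; cv2.imwrite('pics/s2c.png',cv2.resize(c,None,fx=3,fy=3)[:,:,::-1])"
```

```text
t: 6.75
tcp_pos: [0.5408, 0.1054, 0.2156]
tool_rot: [0.117, 0.993, -0.0, 0.0]
force: [-0.8, -0.3, -1.2]
finger_gap: 0.251
gripper_force: 68.8
[0.00977322 0.06638262 0.00485134] [-0.77725377 -0.28955001 -1.22301737]
```

View pics/s2c.png

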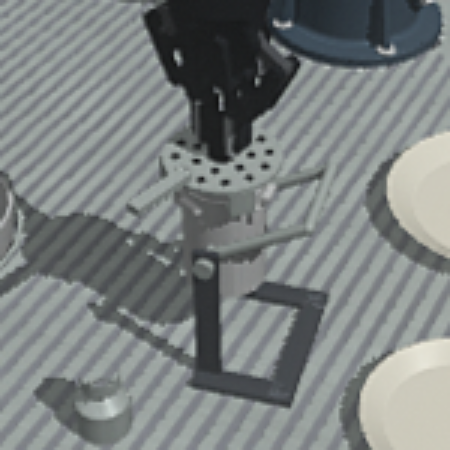

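The cap is free of the can and hangs level in the gripper. Next I check the saucer centre by its white contour.

```bash
python3 - <<'E'
from h import *
for n,b in(("top0",(160,135,240,212)),("scene0",(262,238,350,300))):
    s=load(n); u0,v0,u1,v1=b; px=s["pixels"][v0:v1,u0:u1].astype(int)
    m=((px.min(2)>135)&(px[...,0]-px[...,2]>8)).astype(np.uint8)
    c=max(cv2.findContours(m,cv2.RETR_EXTERNAL,cv2.CHAIN_APPROX_NONE)[0],key=cv2.contourArea); e=cv2.fitEllipse(cv2.convexHull(c)); print(e); print(onz(s,e[0][0]+u0,e[0][1]+v0,.017))
go(.554,.325,.295)
E
```

```text
Traceback (most recent call last):
cv2.error: OpenCV(4.12.0) /io/opencv/modules/imgproc/src/shapedescr.cpp:361: error: (-201:Incorrect size of input array) There should be at least 5 points to fit the ellipse in function 'fitEllipseNoDirect'
```

```bash
python3 - <<'E'
from h import *
for n,b,w in(("top0",(160,135,240,212),(202,173)),("scene0",(262,238,350,300),(305,268))):
    s=load(n); u0,v0,u1,v1=b; px=s["pixels"][v0:v1,u0:u1].astype(int); print(s["pixels"][w[1],w[0]],s["pixels"][v0+3,u0+3])
    d=px[...,0]-px[...,2]; m=(d>d[w[1]-v0,w[0]-u0]*.5).astype(np.uint8)
    c=max(cv2.findContours(m,cv2.RETR_EXTERNAL,cv2.CHAIN_APPROX_NONE)[0],key=cv2.contourArea); e=cv2.fitEllipse(cv2.convexHull(c)); print(e); print(onz(s,e[0][0]+u0,e[0][1]+v0,.017))
go(.554,.325,.295)
E
```

```text
[154 152 146] [117 119 124]
((40.66407775878906, 38.119686126708984), (52.490509033203125, 53.571250915527344), 50.07539367675781)
[0.55230794 0.32553973 0.017     ]
[194 191 177] [112 115 122]
((42.62867736816406, 30.893404006958008), (52.40489196777344, 71.34153747558594), 101.2133560180664)
[0.55661186 0.32791064 0.017     ]
shift [ 0.0475  0.2709 -0.0996] rows>= 4.68027706406811 yaw 166.56 tilt [ 0.02 -0.01]
```

```bash
python3 -m pendant '[[[0,0,-0.04,0,0,0,0],[0,0,-0.04,0,0,0,0],[0,0,-0.02,0,0,0,0],[0.008,0.0452,0,0,0,0,0],[0.008,0.0452,0,0,0,0,0],[0.008,0.0452,0,0,0,0,0],[0.008,0.0452,0,0,0,0,0],[0.008,0.0452,0,0,0,0,0],[0.008,0.0452,0,0,0,0,0],[0,0,0,0,0,0,0],[0,0,0.05,0,0,0,0],[0,0,0.05,0,0,0,0],[0,0,0.05,0,0,0,0],[0,0,0.05,0,0,0,0],[0,0,0.05,0,0,0,0],[0,0,0.03,0,0,0,0],[0,0,0,0,0,0,0],[0,0,0,0,0,0,0]]]' 
python3 -c "
from h import *
go(.554,.326,.0525)"
```

```text
t: 8.6
tcp_pos: [0.554, 0.325, 0.0712]
tool_rot: [0.117, 0.993, -0.0, -0.0]
force: [0.6, 0.7, -1.9]
finger_gap: 0.258
gripper_force: 69.2
shift [0.0002 0.0012 0.0233] rows>= 0.37353624334362057 yaw 166.53 tilt [-0.02 -0.02]
```

```bash
python3 -m pendant '[[[0,0.001,0.008,0,0,0,0],[0,0,0.008,0,0,0,0],[0,0,0.005,0,0,0,0],[0,0,0.003,0,0,0,0],[0,0,0,0,0,0,0]]]'
```

```text
t: 9.1
tcp_pos: [0.554, 0.3263, 0.0533]
tool_rot: [0.117, 0.993, 0.0, 0.0]
force: [-2.1, -0.6, 5.1]
finger_gap: 0.256
gripper_force: 70.1
```

```bash
python3 -m pendant '[[[0,0,0,0,0,0,1],[0,0,0,0,0,0,1],[0,0,0,0,0,0,1],[0,0,0,0,0,0,1],[0,0,-0.01,0,0,0,1],[0,0,-0.03,0,0,0,1],[0,0,-0.05,0,0,0,1],[0,0,-0.05,0,0,0,1],[0,0,-0.05,0,0,0,1],[0,0,-0.05,0,0,0,1],[0,0,-0.02,0,0,0,1],[0,0,0,0,0,0,1]]]' 20
python3 - <<'E'
from h import *
s=snap('wrist','w2'); P=cloud(s); 
q=P.reshape(-1,3); q=q[(np.hypot(q[:,0]-.554,q[:,1]-.326)<.1)]
m=q[(q[:,2]>.022)&(q[:,2]<.034)&(np.hypot(q[:,0]-.554,q[:,1]-.326)<.06)]; print("cap disc",cv2.minEnclosingCircle(m[:,:2].astype(np.float32)),len(m))
k=q[(q[:,2]>.052)&(q[:,2]<.07)]; print("knob",k.mean(0),len(k))
go(.5435,-.2555,.25)
E
```

```text
t: 10.3
tcp_pos: [0.5556, 0.327, 0.2643]
tool_rot: [0.117, 0.993, 0.002, 0.004]
force: [0.2, -0.2, 0.2]
finger_gap: 0.995
gripper_force: 0.0
cap disc ((0.5531477332115173, 0.32788851857185364), 0.04836980253458023) 4807
knob [0.55179644 0.32826604 0.06427468] 432
shift [-0.156  -0.7106  0.0137] rows>= 11.64250342578545 yaw 166.55 tilt [0.18 0.07]
```

View pics/w2.png

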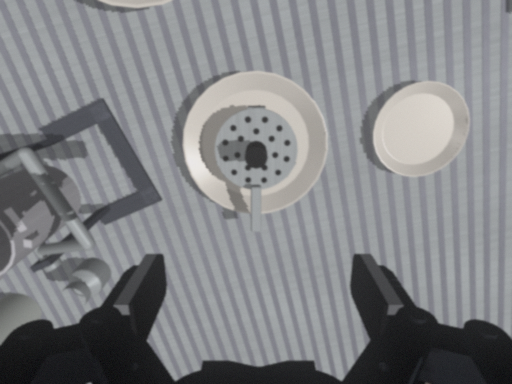

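The cap lies knob up at (256,150), well inside the saucer, which is centred at (255,142). Now to the pot.

```bash
python3 -m pendant '[[[-0.0111,-0.0508,0.001,0,0,0,1],[-0.0111,-0.0508,0.001,0,0,0,1],[-0.0111,-0.0508,0.001,0,0,0,1],[-0.0111,-0.0508,0.001,0,0,0,1],[-0.0111,-0.0508,0.001,0,0,0,1],[-0.0111,-0.0508,0.001,0,0,0,1],[-0.0111,-0.0508,0.001,0,0,0,1],[-0.0111,-0.0508,0.001,0,0,0,1],[-0.0111,-0.0508,0.001,0,0,0,1],[-0.0111,-0.0508,0.001,0,0,0,1],[-0.0111,-0.0508,0.001,0,0,0,1],[-0.0111,-0.0508,0.001,0,0,0,1],[-0.0111,-0.0508,0.001,0,0,0,1],[-0.0111,-0.0508,0.001,0,0,0,1],[0,0,0,0,0,0,1],[0,0,0,0,0,0,1]]]'
python3 - <<'E'
from h import *
from scipy.optimize import least_squares
s=snap('wrist','w3'); P=cloud(s).reshape(-1,3); d=np.hypot(P[:,0]-.56,P[:,1]+.185)
q=P[(d<.09)&(P[:,2]>.046)&(P[:,2]<.056)]
f=lambda p:np.hypot(q[:,0]-p[0],q[:,1]-p[1])-p[2]
p=least_squares(f,[.56,-.185,.073],loss="soft_l1",f_scale=.002).x; print(p,len(q),"grasp",p[:2]-.0725*np.array([.233,.972]))
g=p[:2]-.0725*np.array([.233,.972]); go(*g,.038)
E
```

```text
t: 11.95
tcp_pos: [0.5411, -0.2562, 0.2465]
tool_rot: [0.118, 0.993, 0.001, -0.002]
force: [-0.1, -0.1, -0.3]
finger_gap: 0.998
gripper_force: 0.0
[ 0.55847868 -0.18450176  0.07222764] 2396 grasp [ 0.54158618 -0.25497176]
shift [-0.0014 -0.0003  0.2611] rows>= 4.177118683251221 yaw 166.5 tilt [-0.2   0.18]
```

```bash
python3 -m pendant '[[[-0.0014,0,0.05,0,0,0,1],[0,0,0.05,0,0,0,1],[0,0,0.05,0,0,0,1],[0,0,0.05,0,0,0,1],[0,0,0.04,0,0,0,1],[0,0,0.021,0,0,0,1],[0,0,0,0,0,0,1],[0,0,0,0,0,0,0],[0,0,0,0,0,0,0],[0,0,0,0,0,0,0],[0,0,0,0,0,0,0],[0,0,0,0,0,0,0],[0,0,0,0,0,0,0],[0,0,0,0,0,0,0]]]' 30
python3 - <<'E'
from h import *
print(monitor.sense()["ft_torque"])
p=monitor.sense()["tcp_pos"]; go(p[0]-.002,p[1]+.2005,p[2])
E
```

```text
t: 13.4
tcp_pos: [0.5428, -0.2559, 0.0407]
tool_rot: [0.117, 0.993, 0.0, -0.001]
force: [-2.3, 0.9, 4.9]
finger_gap: 0.059
gripper_force: 28.7
[0.58804638 0.03315731 0.44531866]
shift [6.050e-02 2.432e-01 2.000e-04] rows>= 4.010199496284444 yaw 166.61 tilt [-0.08  0.05]
```

```bash
python3 -m pendant '[[[0,0,-0.002,0,0,0,0],[0.0036,0.0143,0,0,0,0,0],[0.0036,0.0143,0,0,0,0,0],[0.0036,0.0143,0,0,0,0,0],[0.0036,0.0143,0,0,0,0,0],[0.0036,0.0143,0,0,0,0,0],[0.0036,0.0143,0,0,0,0,0],[0.0036,0.0143,0,0,0,0,0],[0.0036,0.0143,0,0,0,0,0],[0.0036,0.0143,0,0,0,0,0],[0.0036,0.0143,0,0,0,0,0],[0.0036,0.0143,0,0,0,0,0],[0.0036,0.0143,0,0,0,0,0],[0.0036,0.0143,0,0,0,0,0],[0.0036,0.0143,0,0,0,0,0],[0,0,0,0,0,0,0],[0,0,0,0,0,0,0]]]'
python3 - <<'E'
from h import *
from scipy.optimize import least_squares
s=snap('top','t4'); P=cloud(s).reshape(-1,3)
g=monitor.sense()["tcp_pos"]; c=g[:2]+.0725*np.array([.233,.972]); print("expected",c)
d=np.hypot(*(P[:,:2]-c).T); q=P[(d<.09)&(P[:,2]>.044)&(P[:,2]<.056)]
f=lambda p:np.hypot(q[:,0]-p[0],q[:,1]-p[1])-p[2]
p=least_squares(f,[*c,.0725],loss="soft_l1",f_scale=.002).x; print("pot",p,len(q)); r=p[:2]-[.540,.1065]; print("stand",r@[.179,-.984],r@[.984,.179])
c=s['pixels'][80:230,210:410]; cv2.imwrite('pics/t4c.png',cv2.resize(c,None,fx=4,fy=4)[:,:,::-1])
E
```

```text
t: 15.1
tcp_pos: [0.5417, -0.0897, 0.0413]
tool_rot: [0.117, 0.993, 0.001, -0.0]
force: [2.2, 2.1, 2.3]
finger_gap: 0.057
gripper_force: 30.5
expected [ 0.55854666 -0.01965399]
pot [ 0.56677041 -0.02288029  0.07228757] 102
stand 0.13210210835952954 0.0031830069742424284
```

View pics/t4c.png

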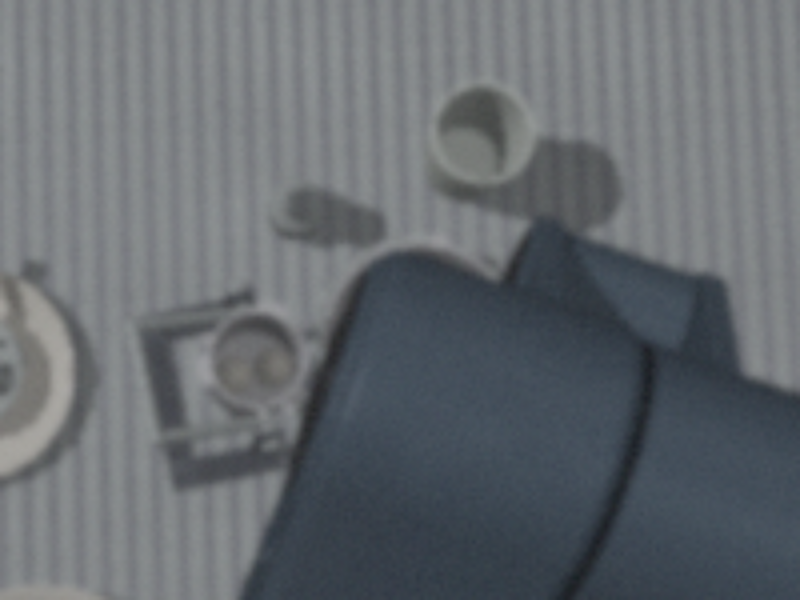

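The pot rim shows behind the arm with the open can at (255,355). The cup at (483,135) and the weight at (295,213) are unmoved. About 38 mm remain.

```bash
python3 -m pendant '[[[0.0048,0.0109,0,0,0,0,0],[0.0048,0.0109,0,0,0,0,0],[0.0048,0.0109,0,0,0,0,0],[0.0048,0.0109,0,0,0,0,0],[0,0,0,0,0,0,0],[0,0,0,0,0,0,0],[0,0,0,0,0,0,0.3],[0,0,0,0,0,0,0.3],[0,0,-0.01,0,0,0,0.3],[0,0,-0.05,0,0,0,0.5],[0,0,-0.05,0,0,0,1],[0,0,-0.05,0,0,0,1],[0,0,-0.05,0,0,0,1],[0,0,-0.05,0,0,0,1],[0,0,0,0,0,0,1],[0,0,0,0,0,0,1]]]'
python3 - <<'E'
from h import *
from scipy.optimize import least_squares
print(monitor.sense()["force"])
s=snap('wrist','w5'); P=cloud(s).reshape(-1,3); c=np.array([.554,.016])
d=np.hypot(*(P[:,:2]-c).T); q=P[(d<.09)&(P[:,2]>.044)&(P[:,2]<.056)]
f=lambda p:np.hypot(q[:,0]-p[0],q[:,1]-p[1])-p[2]
p=least_squares(f,[*c,.0725],loss="soft_l1",f_scale=.002).x; print("pot",p,len(q)); r=p[:2]-[.540,.1065]; print("stand",r@[.179,-.984],r@[.984,.179])
E
```

```text
t: 16.75
tcp_pos: [0.5345, -0.0538, 0.2506]
tool_rot: [0.117, 0.993, -0.0, 0.001]
force: [-0.8, 0.5, -0.7]
finger_gap: 0.996
gripper_force: 0.0
[-0.81662225  0.4787765  -0.65652897]
pot [0.55777245 0.01500838 0.0721089 ] 2353
stand 0.09320902163349488 0.0011110885437547804
```

View pics/w5.png

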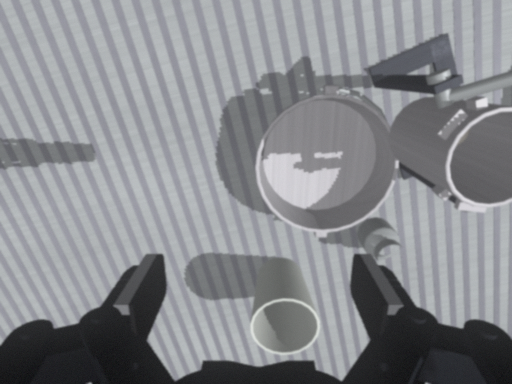

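The pot stands in front of the open can, 93 mm ahead of the axis and centred within 1 mm. Next is the handle bar.

```bash
python3 -m pendant '[[[0.0113,0.0408,0,0,0,0,0.3],[0.0113,0.0408,0,0,0,0,0.3],[0.0113,0.0408,0,0,0,0,0.3],[0.0113,0.0408,0,0,0,0,0.3],[0.0113,0.0408,0,0,0,0,0.3],[0.0113,0.0408,0,0,0,0,0.3],[0.0113,0.0408,0,0,0,0,0.3],[0,0,0,0,0,-0.9,0.3],[0,0,0,0,0,-0.9,0.3],[0,0,0,0,0,-0.9,0.3],[0,0,0,0,0,-0.75,0.3],[0,0,0,0,0,0,0.3],[0,0,0,0,0,0,0.3]]]'
python3 - <<'E'
from h import *
go(.526,.1833,.163,-169.7)
s=snap('wrist','w6'); P=cloud(s).reshape(-1,3); d=np.hypot(P[:,0]-.526,P[:,1]-.1833)
q=P[(d<.03)&(P[:,2]>.155)&(P[:,2]<.18)]; 
if len(q)>20:
    l=cv2.fitLine(q[:,:2].astype(np.float32),cv2.DIST_HUBER,0,.01,.01).ravel(); print("bar",q.mean(0),len(q),np.degrees(np.arctan2(l[1],l[0])))
    b=q[:,:2].mean(0); r=b-[.54,.1065]; print("stand x",r@[.179,-.984])
E
```

```text
t: 18.1
tcp_pos: [0.5254, 0.183, 0.248]
tool_rot: [-0.089, 0.996, -0.0, -0.002]
force: [-0.7, 0.4, 0.1]
finger_gap: 0.305
gripper_force: 0.0
shift [-0.0012  0.0002  0.1062] rows>= 1.6999865121084212 yaw -169.84 tilt [-0.21 -0.04]
turn z units -0.02076700689921731
bar [0.52469028 0.18366001 0.17229076] 1202 10.457499
stand x -0.07866588686606835
```

```bash
python3 -m pendant '[[[-0.001,0,0.04,0,0,0,0.3],[0,0,0.04,0,0,0,0.3],[0,0,0.0262,0,0,0,0.3],[0,0,0,0,0,0,0],[0,0,0,0,0,0,0],[0,0,0,0,0,0,0],[0,0,0,0,0,0,0]]]' 20
python3 - <<'E'
from h import *
s=monitor.sense(); print(s["ft_torque"])
M=R.from_quat(s["tool_rot"]).as_matrix(); print("tool y . u",M[:2,1]@[.179,-.984])
a=np.radians(150); 
for t in np.linspace(0,2.28,20): print(round(t,2),((.09*np.cos(a-t)-.09*np.cos(a))).round(4),(.09*(np.sin(a-t)-np.sin(a))).round(4))
d=np.diff([[np.cos(a-t)*.09/.8,-np.sin(a-t)*.09/.8] for t in np.linspace(0,2.28,39)],axis=0); print(d.round(4).tolist())
E
```

```text
t: 18.85
tcp_pos: [0.5253, 0.1815, 0.1641]
tool_rot: [-0.09, 0.996, -0.002, -0.003]
force: [-1.6, -7.1, -8.3]
finger_gap: 0.102
gripper_force: 20.3
[-0.91103911  0.32601226  0.0172333 ]
tool y . u -1.0001442826665947
0.0 0.0 0.0
0.12 0.0059 0.009
0.24 0.0129 0.0172
0.36 0.0208 0.0246
0.48 0.0296 0.0309
0.6 0.039 0.0361
0.72 0.049 0.0402
0.84 0.0594 0.0431
0.96 0.0701 0.0447
1.08 0.0809 0.045
1.2 0.0916 0.044
1.32 0.1022 0.0417
1.44 0.1124 0.0381
1.56 0.1221 0.0334
1.68 0.1312 0.0276
1.8 0.1395 0.0207
1.92 0.1469 0.0128
2.04 0.1533 0.0042
2.16 0.1587 -0.0052
2.28 0.1629 -0.0152
[[0.0035, -0.0057], [0.0039, -0.0055], [0.0042, -0.0053], [0.0045, -0.005], [0.0048, -0.0047], [0.0051, -0.0044], [0.0053, -0.0041], [0.0056, -0.0038], [0.0058, -0.0035], [0.006, -0.0031], [0.0062, -0.0027], [0.0063, -0.0024], [0.0065, -0.002], [0.0066, -0.0016], [0.0066, -0.0012], [0.0067, -0.0008], [0.0067, -0.0004], [0.0067, 0.0], [0.0067, 0.0004], [0.0067, 0.0008], [0.0066, 0.0012], [0.0066, 0.0016], [0.0064, 0.002], [0.0063, 0.0024], [0.0062, 0.0028], [0.006, 0.0031], [0.0058, 0.0035], [0.0056, 0.0038], [0.0053, 0.0042], [0.0051, 0.0045], [0.0048, 0.0048], [0.0045, 0.005], [0.0042, 0.0053], [0.0039, 0.0055], [0.0035, 0.0058], [0.0032, 0.006], [0.0028, 0.0061], [0.0024, 0.0063]]
```

```bash
python3 -m pendant '[[[0,-0.0035,-0.0057,0,0,0,0],[0,-0.0039,-0.0055,0,0,0,0],[0,-0.0042,-0.0053,0,0,0,0],[0,-0.0045,-0.005,0,0,0,0],[0,-0.0048,-0.0047,0,0,0,0],[0,-0.0051,-0.0044,0,0,0,0],[0,-0.0053,-0.0041,0,0,0,0],[0,-0.0056,-0.0038,0,0,0,0],[0,-0.0058,-0.0035,0,0,0,0],[0,-0.006,-0.0031,0,0,0,0],[0,-0.0062,-0.0027,0,0,0,0],[0,-0.0063,-0.0024,0,0,0,0],[0,-0.0065,-0.002,0,0,0,0],[0,-0.0066,-0.0016,0,0,0,0],[0,-0.0066,-0.0012,0,0,0,0],[0,-0.0067,-0.0008,0,0,0,0],[0,-0.0067,-0.0004,0,0,0,0],[0,-0.0067,0,0,0,0,0]]]' 20
```

```text
t: 20.65
tcp_pos: [0.5398, 0.1057, 0.2114]
tool_rot: [-0.089, 0.996, 0.002, -0.001]
force: [-7.1, 2.2, -0.2]
finger_gap: 0.104
gripper_force: 20.0
```

```bash
python3 -m pendant '[[[0,-0.0067,0.0004,0,0,0,0],[0,-0.0067,0.0008,0,0,0,0],[0,-0.0066,0.0012,0,0,0,0],[0,-0.0066,0.0016,0,0,0,0],[0,-0.0064,0.002,0,0,0,0],[0,-0.0063,0.0024,0,0,0,0],[0,-0.0062,0.0028,0,0,0,0],[0,-0.006,0.0031,0,0,0,0],[0,-0.0058,0.0035,0,0,0,0],[0,-0.0056,0.0038,0,0,0,0],[0,-0.0053,0.0042,0,0,0,0],[0,-0.0051,0.0045,0,0,0,0],[0,-0.0048,0.0048,0,0,0,0],[0,0,0,0,0,0,0]]]' 20; python3 -c "
from h import *
go(.540+.0855*.179,.1065-.0855*.984,.146)"
```

```text
t: 22.05
tcp_pos: [0.5531, 0.0429, 0.1829]
tool_rot: [-0.089, 0.996, 0.001, 0.001]
force: [-4.4, 0.2, 1.7]
finger_gap: 0.109
gripper_force: 20.6
shift [ 0.0019 -0.0259  0.0461] rows>= 0.8465994177606758 yaw -169.78 tilt [0.09 0.08]
```

```bash
python3 -m pendant '[[[0,-0.0045,0.005,0,0,0,0],[0,-0.0042,0.0053,0,0,0,0],[0,-0.0039,0.0055,0,0,0,0],[0,-0.0035,0.0058,0,0,0,0],[0,-0.0032,0.006,0,0,0,0],[0,-0.0028,0.0061,0,0,0,0],[0,-0.0024,0.0063,0,0,0,0],[0,-0.001,0.003,0,0,0,0],[0,0,0,0,0,0,0],[0,0,0,0,0,0,0],[0,0,0,0,0,0,0]]]' 20; python3 - <<'E'
from h import *
go(.540+.0855*.179,.1065-.0855*.984,.146)
s=snap('scene','s7'); c=s['pixels'][130:280,80:280]; cv2.imwrite('pics/s7c.png',cv2.resize(c,None,fx=4,fy=4,interpolation=cv2.INTER_CUBIC)[:,:,::-1])
E
```

```text
t: 23.15
tcp_pos: [0.557, 0.0224, 0.147]
tool_rot: [-0.089, 0.996, -0.0, 0.001]
force: [0.1, 3.1, -1.4]
finger_gap: 0.107
gripper_force: 21.0
shift [0.0021 0.0004 0.0012] rows>= 0.03977042963001096 yaw -169.73 tilt [ 0.08 -0.  ]
```

View pics/s7c.png

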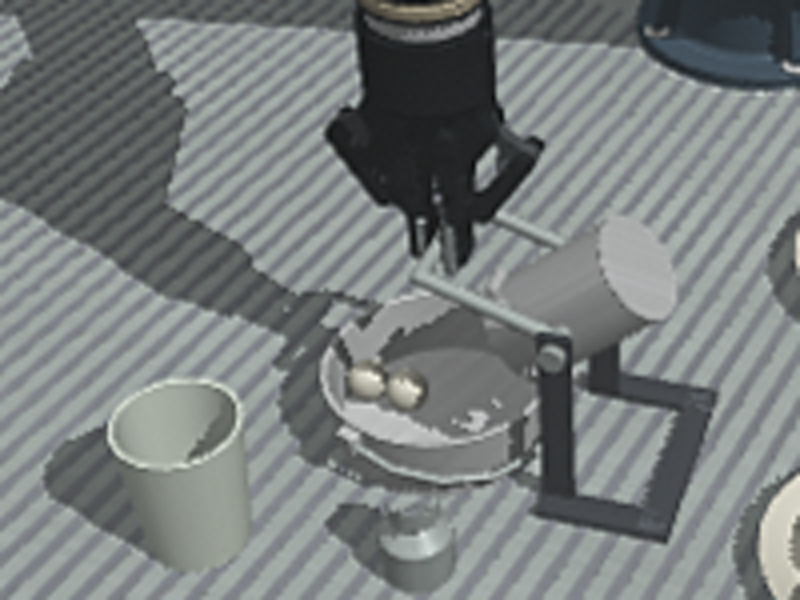

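Both balls lie in the pot at (365,380) and (405,388). The can is fully tipped, and the cup and weight are still standing. I release the bar and retreat.

```bash
python3 -m pendant '[[[0,0,0,0,0,0,0.25],[0,0,0,0,0,0,0.25],[0,0,0,0,0,0,0.25],[0,0,-0.01,0,0,0,0.25],[0,0,-0.03,0,0,0,0.25],[0,0,-0.05,0,0,0,0.25],[0,0,-0.05,0,0,0,0.25],[0,0,-0.03,0,0,0,0.25],[0,0,0,0,0,0,0.25],[0,0,0,0,0,0,0.25],[0,0,0,0,0,0,0.25],[0,0,0,0,0,0,0.25],[0,0,0,0,0,0,0.25],[0,0,0,0,0,0,0.25],[0,0,0,0,0,0,0.25],[0,0,0,0,0,0,0.25],[0,0,0,0,0,0,0.25]]]'; python3 - <<'E'
from h import *
s=snap('scene','s8'); cv2.imwrite('pics/s8c.png',cv2.resize(s['pixels'][130:310,80:370],None,fx=2.7,fy=2.7,interpolation=cv2.INTER_CUBIC)[:,:,::-1])
E
```

```text
t: 24.9
tcp_pos: [0.5563, 0.0224, 0.283]
tool_rot: [-0.089, 0.996, 0.0, -0.0]
force: [-0.3, 0.2, 0.9]
finger_gap: 0.252
gripper_force: 0.0
```

View pics/s8c.png

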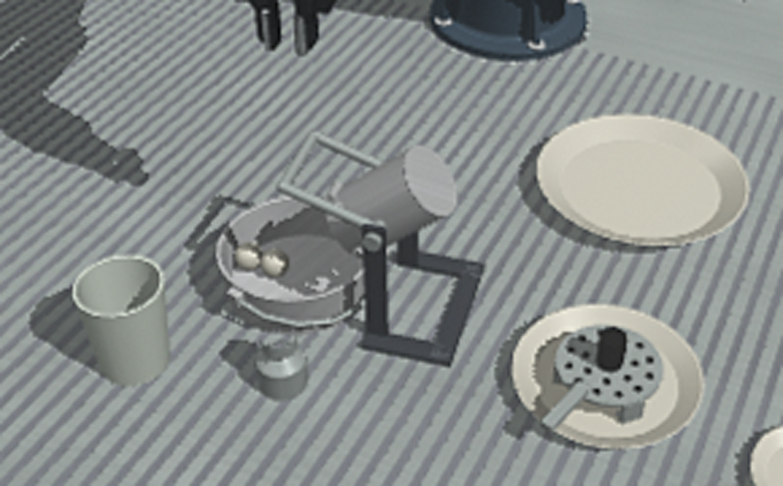

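The balls are at rest in the pot at (247,257) and (274,264), the cap is in the saucer at (610,360), and the arm is clear of everything.

```bash
python3 -c "
from station import job
print(job.sign_off())"
```

```text
the job is handed in; nothing more can be done
None
```

The job is handed in at about 25 s of the 72 s allowed: the last picture shows the cap knob up in the saucer, both balls in the pot in front of the stand, and the cup and weight undisturbed; sign-off returned no verdict.

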